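# End the move and pause the game clock

## Task

The move has been made on the board: lightly press the raised end of the game clock's black rocker until it tips over and stays down, then press the larger round key in the middle of the clock's front row fully down to pause the clock, and draw back. Leave the two small keys beside it, the chess pieces, the mug and the remote control alone, and do not shove or lift the clock.

Things in the scene. Friction and masses are not known exactly. Their poses are not given: they have to be found in the camera images.
- clock: Loose game clock on rubber feet, 0.7 kg: grey case 140 (x) by 210 (y) by 45 mm high; origin under its centre, z up, -x its front, +y its left. A black rocker bar, 192 mm long along y, lies over the case at x = +42 mm, hinged at its middle, 30 mm above the table, a pad at each end. Three round black keys stand in a row along y at x = -42 mm, 6 mm proud of the case; flat pale displays between.
- rocker (a joint): Angle of the rocker about the clock's x axis: +0.14 rad when its left (+y) end is up, -0.14 when its right (-y) end is up. It is top-heavy and always rests on one of these two stops: pressing the raised pad takes under 1 N, and past level it falls over by itself. The raised pad travels 22 mm down (and 11 mm along y towards the end) in all.
- left_pad (a point): Centre of the top face of the rocker's left (+y) end pad, 34 by 36 mm, 78 mm from the rocker's middle and 40 mm over its hinge line; about 80 mm above the table when up, 59 mm when down.
- right_pad (a point): The same for the right (-y) end pad.
- middle_key (a joint): Travel of the larger middle key, 22 mm across: 0 up, 0.004 m fully pressed; a spring (1.5 N at first, 3 N fully down) brings it back up.
- middle_key_top (a point): Centre of the top of the middle key, 51 mm above the table when up.
- left_key (a joint): Travel of the small left key, 14 mm across, same spring: 0 up, 0.004 m pressed. To be left alone.
- left_key_top (a point): Centre of the top of the left key, 55 mm to the left (+y) of the middle key.
- right_key (a joint): Travel of the small right key, as the left one. To be left alone.
- right_key_top (a point): Centre of the top of the right key, 55 mm to the right (-y) of the middle key.
- pawn: Loose captured light wooden pawn, 28 mm across, 46 mm tall, standing behind the clock; origin under its centre.
- rook: Loose captured dark wooden rook, 32 mm across, 54 mm tall, standing behind the clock; origin under its centre.
- mug: Loose white mug, 80 mm across, 90 mm tall, with a handle at its +y; origin under its centre.
- remote: Loose black remote control, 170 by 45 by 18 mm, long along its x; origin under its centre.
- board: Magnetic travel chess board, fixed, 320 by 320 by 16 mm with pieces held on it up to 91 mm above the table; origin under its centre. Not part of the job.

How it is judged:
By the outcome, as a careful person would: the job done as asked, in the order asked, and still so for the second after the job is handed in, with the robot touching nothing.
It also fails if it takes over 38 s, if anything falls off the work surface, if the arm or the gripper's body presses on something with over 40 N, if the wrist force passes 120 N, or if a joint passes its speed limit or range.

## Robot

A 6-joint arm with a two-finger parallel gripper is mounted at the origin on the work surface. World frame = base frame: x ahead of the robot, y to its left, z up, the work surface at z = 0. Lengths are in m, angles in rad, forces in N, time in s.
With the tool pointing down it reaches from about 0.275 to 1 m from the base axis. Payload 8.4 kg.
Tool frame: the origin (TCP) lies on the centre line of the jaws, within the pads' length; the fingertips stand 22 mm ahead of it and the grasp point (between the pads) lies 3 mm ahead of it; z points along the fingers, y is the line along which they close (so a half turn about z gives the same grasp; the last joint's range is limited). The gripper opens to 85 mm and grips with 20 to 120 N. Pads are 22 mm wide; open, the fingers measure 114 mm over their backs; the gripper's body (76 mm by 85 mm) begins 54 mm behind the grasp point. The pads swing forward as they close: fully open they stand 13 mm farther back than shut.
Start: joints at [-1.295, 0.353, 1.633, -0, 1.155, -0.002], TCP at [0.171, -0.601, 0.253] pointing down, gripper open.
Joint ranges: [-2.63, 2.63], [-0.92, 2.1], [0.06, 2.66], [-1.3, 4.44], [0, 2.69], [-3.02, 3.02]. Speed limits (rad/s): [2.22, 2.22, 2.79, 3.14, 3.14, 3.14].

## Interface

Orientations are given as a 3x3 rotation matrix whose columns are the frame's x, y, z axes.
In Python, from station import bot gives the robot as it stands.
- The arm moves only by the shell command python3 -m jog 'ROWS' [FORCE]. ROWS is JSON, a list of rows, each a list of 7 numbers: the turn, a rotation vector about the tool's x, y, z in degrees, then the shift along the tool's x, y, z in m, then the finger opening in m, from 0 to 0.0854. In form: [[rx, ry, rz, dx, dy, dz, claw], ...]. A call has 1 to 8 rows; each row shifts and turns the commanded pose from where the row before left it, along the tool's axes as they then stand; what a row does not reach is not made up. A row lasts 1/12 s, in which the tool goes at most 41.7 mm and 7.16 degrees, less where a joint would pass 70% of its speed; a pose out of reach is approached as far as the arm can. A call with a gripper value outside its range is refused whole. The fingers move at their own pace and stop on an object; FORCE is the grip in N (left out, the last holds). Time passes only in rows, so rows that do not move let the fingers close. It gives the time, the measured TCP pose, the force, the opening and the grip force at its end, in the units of the state.
- bot.get_state(): the state, without advancing time (a new reading comes with each control period).
- bot.snapshot(name): name is "side" or "top" or "wrist"; returns the picture (400x640x3 uint8, red, green, blue); there is no depth.
- bot.camera_params(name): a dict with "camera_matrix" (3x3 intrinsics, pixels), "k1" (the pictures are not rectified: a ray, as slopes to the right and down, at radius r is drawn at 1 + k1 r^2 times it, then the intrinsics apply), "rvec" (rotation vector, rad) and "tvec" (3), from world to camera coordinates, as OpenCV has them. Camera axes: x right, y down, z forward; pixel columns grow to the right and rows downward; lengths in m; the calibration is good to about 2 mm. A picture is of the moment at which its call begins: read the wrist's pose just before it. camera_params takes no time and is no camera call; for the wrist camera it gives the pose at the moment of the call.
- bot.close_job(): hands the job in; it is judged then, once.
The state is a dict: "clock": time; "joint_positions": joint angles; "joint_velocities": joint speeds; "joint_torque": joint torques, N m; "tcp_pos": TCP position; "tcp_rot": TCP orientation; "wrist_force": force on the tool from outside, world axes, zero at the start; "ft_torque": the same for the moment, N m; "width": finger opening in m; "grasp_force": force on a finger pad.
Only numpy, scipy, OpenCV 4.12 (cv2) and the standard library are available. Lean on these libraries where they do the work, as an engineer would, in place of code of your own. Each camera call takes 0.05 s, during which the arm holds its last target. There are 200 camera calls.

## Working session

There is one attempt and no reset: what is moved stays moved. The work goes in short steps, Python scripts to look and compute and a shell command to move; the robot and the scene stay as the last step left them, time stands still between calls to the robot, and variables do not carry over. Pictures are saved under pics/ and viewed, at most 10 in all, crops included, and the job is handed in when it is done.

```bash
mkdir -p pics
python3 - <<'E'
from station import bot
import cv2
s=bot.get_state();print(s['clock'],s['tcp_pos'],s['tcp_rot'],s['width'])
for n in('top','side'):
    cv2.imwrite(f'pics/{n}0.png',bot.snapshot(n)[:,:,::-1]);p=bot.camera_params(n);print(p)
E
```

```text
0.0 [ 0.17127033 -0.60058359  0.25254699] [[ 9.61667358e-01  2.74218415e-01 -3.92263113e-04]
 [ 2.74218696e-01 -9.61666367e-01  1.38018945e-03]
 [ 1.24712032e-06 -1.43484902e-03 -9.99998971e-01]] 0.08537996850586464
{'camera_matrix': array([[425.42687646,   0.        , 317.10381676],
       [  0.        , 425.42687646, 205.81805381],
       [  0.        ,   0.        ,   1.        ]]), 'k1': -0.05792383251367886, 'rvec': array([ 2.15483861, -2.09736286,  0.18969544]), 'tvec': array([0.04567428, 0.57896845, 1.39701077])}
{'camera_matrix': array([[379.43561182,   0.        , 317.65261113],
       [  0.        , 379.43561182, 199.91071046],
       [  0.        ,   0.        ,   1.        ]]), 'k1': -0.09205263388930812, 'rvec': array([ 2.29160237, -0.44395227,  0.17284525]), 'tvec': array([-0.50506587,  0.22338106,  0.82173465])}
```

View pics/top0.png

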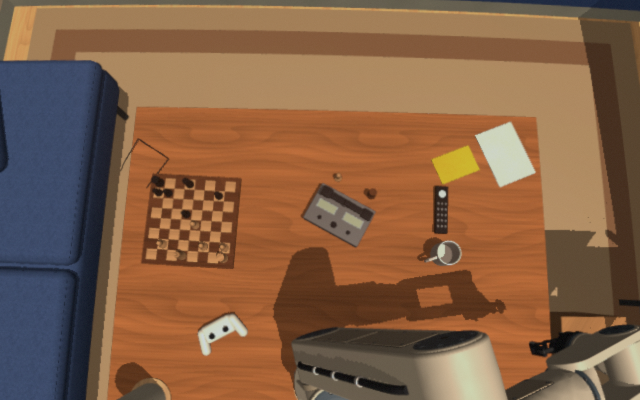

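View pics/side0.png

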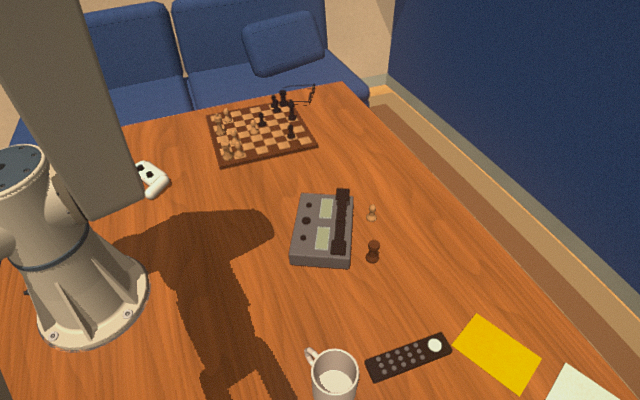

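The top view shows the clock near (338,214), with its keys on the robot side and the rocker on the far side. The pawn is at (337,176), the rook at (370,193) and the mug at (448,252). I'll enlarge the clock in both views.

Run:
```python
import cv2,numpy as np
t=cv2.imread('pics/top0.png')[165:255,290:390];s=cv2.imread('pics/side0.png')[180:280,280:380]
a=cv2.resize(t,None,fx=4,fy=4,interpolation=cv2.INTER_CUBIC);b=cv2.resize(s,None,fx=4,fy=4,interpolation=cv2.INTER_CUBIC)
o=np.zeros((400,800,3),np.uint8);o[:360,:400]=a;o[:,400:]=b;cv2.imwrite('pics/crop.png',o)
```

```text
(no output)
```

View pics/crop.png

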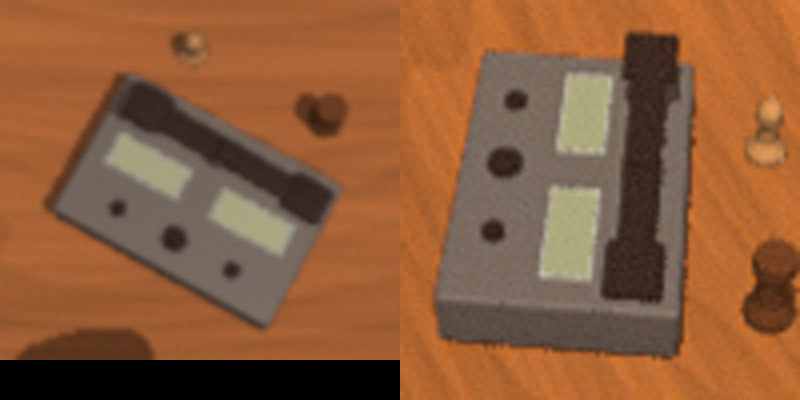

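The crop shows all three keys and both pads in both views. I'll fit x, y and yaw, and compare residuals to decide the rocker's sign.

```bash
cat > h.py <<'E'
import numpy as np,cv2
from station import bot
def proj(p,P):
    R=cv2.Rodrigues(p['rvec'])[0];K=p['camera_matrix']
    c=np.atleast_2d(P)@R.T+p['tvec'];s=c[:,:2]/c[:,2:];s=s*(1+p['k1']*(s**2).sum(1,keepdims=True))
    return s*K[0,0]+K[:2,2]
def model(sg):
    a=0.14*sg;d={}
    d['keys']=[[-.042,y,.051] for y in(.055,0,-.055)]
    d['corn']=[[x,y,.045] for x,y in((.07,.105),(.07,-.105),(-.07,-.105),(-.07,.105))]
    d['pads']=[[.042,y*np.cos(a)-.04*np.sin(a),.03+y*np.sin(a)+.04*np.cos(a)] for y in(.078,-.078)]
    return np.array(d['keys']+d['corn']+d['pads'])
def world(q,M):
    c,s=np.cos(q[2]),np.sin(q[2]);return M@np.array([[c,-s,0],[s,c,0],[0,0,1]]).T+[q[0],q[1],0]
E
python3 - <<'E'
from h import *
from scipy.optimize import least_squares
T=np.array([[118,207],[174,238],[232,270],[127,76],[340,186],[266,326],[48,205],[147,103],[306,198]])
S=np.array([[115,100],[105,162],[93,231],[294,66],[283,315],[38,300],[85,52],[251,58],[233,270]])
f=lambda A,o:(A+.5)/4-.5+o
T=f(T,[290,165]);S=f(S,[280,180]);pt,ps=bot.camera_params('top'),bot.camera_params('side')
for sg in(1,-1):
    M=model(sg);g=lambda q:np.r_[proj(pt,world(q,M))-T,proj(ps,world(q,M))-S].ravel()
    r=least_squares(g,[.6,-.1,-.5],loss='soft_l1');print(sg,r.cost,r.x,np.degrees(r.x[2]));print(g(r.x).reshape(-1,2).round(1).tolist());print(world(r.x,M).round(4).tolist())
E
```

```text
1 6.074021358721689 [ 0.55266509 -0.01444198 -0.47673745] -27.315043939226925
[[-0.1, 0.3], [0.2, 0.3], [-0.0, 0.1], [0.6, -1.6], [1.2, -0.2], [0.5, 0.6], [0.6, 1.2], [0.4, 0.9], [0.6, 0.1], [0.3, -0.5], [0.1, -0.4], [0.2, -0.6], [0.2, -1.0], [-0.1, 0.4], [-1.0, -0.3], [-0.5, -0.6], [0.0, -1.1], [0.6, -0.8]]
[[0.5406, 0.0537, 0.051], [0.5153, 0.0048, 0.051], [0.4901, -0.044, 0.051], [0.663, 0.0467, 0.045], [0.5667, -0.1399, 0.045], [0.4423, -0.0756, 0.045], [0.5387, 0.111, 0.045], [0.6229, 0.03, 0.0805], [0.552, -0.1073, 0.0587]]
-1 20.782885478554157 [ 0.55235503 -0.01505604 -0.48117303] -27.569184019362208
[[0.1, 0.3], [0.3, 0.3], [0.1, 0.2], [0.9, -1.6], [1.4, 0.0], [0.6, 0.8], [0.8, 1.1], [-2.3, 0.8], [-1.4, -2.3], [0.3, -0.4], [0.1, -0.2], [0.1, -0.5], [0.4, -0.8], [-0.3, 0.7], [-1.2, -0.1], [-0.3, -0.5], [0.1, 2.5], [1.0, -10.7]]
[[0.5406, 0.0531, 0.051], [0.5151, 0.0044, 0.051], [0.4897, -0.0444, 0.051], [0.663, 0.0456, 0.045], [0.5658, -0.1405, 0.045], [0.4417, -0.0757, 0.045], [0.5389, 0.1104, 0.045], [0.6279, 0.0389, 0.0587], [0.5564, -0.098, 0.0805]]
```

The left end is up: residuals are under 1 px for +0.14 and up to 10 px for -0.14. Pad height also comes out at 80 mm as given. I'll close the fingers, move to hover over the left pad, and align the tool with the clock.

```bash
R='[0,0,0,0.0276,-0.022,0.004,0]'
python3 -m jog '[[0,0,0,0.014,-0.011,0,0],[0,0,0,0.0276,-0.022,0.004,0],[0,0,0,0.0276,-0.022,0.004,0],[0,0,0,0.0276,-0.022,0.004,0],[0,0,0,0.0276,-0.022,0.004,0],[0,0,0,0.0276,-0.022,0.004,0],[0,0,0,0.0276,-0.022,0.004,0],[0,0,0,0.0276,-0.022,0.004,0]]' 20
python3 -m jog '[[0,0,0,0.0276,-0.022,0.004,0],[0,0,0,0.0276,-0.022,0.004,0],[0,0,0,0.0276,-0.022,0.004,0],[0,0,0,0.0276,-0.022,0.004,0],[0,0,0,0.0276,-0.022,0.004,0],[0,0,0,0.0276,-0.022,0.004,0],[0,0,0,0.0276,-0.022,0.004,0],[0,0,0,0.0276,-0.022,0.004,0]]'
```

```text
clock: 0.77
tcp_pos: [0.326, -0.3831, 0.225]
tcp_rot: [[0.962, 0.274, -0.0], [0.274, -0.962, 0.0], [0.0, -0.0, -1.0]]
wrist_force: [0.8, 0.1, 0.3]
width: 0.0002
grasp_force: 0.0
clock: 1.43
tcp_pos: [0.4897, -0.1533, 0.193]
tcp_rot: [[0.962, 0.274, -0.0], [0.274, -0.962, 0.0], [-0.0, -0.0, -1.0]]
wrist_force: [0.4, -0.2, -0.4]
width: 0.0
grasp_force: 0.0
```

```bash
python3 -m jog '[[0,0,0,0.0297,-0.0233,0.002,0],[0,0,0,0.0297,-0.0233,0.002,0],[0,0,0,0.0297,-0.0233,0.002,0],[0,0,0,0.0297,-0.0233,0.002,0],[0,0,0,0.0297,-0.0233,0.002,0],[0,0,0,0.0297,-0.0233,0.002,0]]'
python3 -m jog '[[0,0,5.4,0,0,0,0],[0,0,5.4,0,0,0,0],[0,0,5.4,0,0,0,0],[0,0,5.4,0,0,0,0],[0,0,5.4,0,0,0,0],[0,0,5.4,0,0,0,0],[0,0,5.4,0,0,0,0],[0,0,5.4,0,0,0,0]]'
python3 - <<'E'
from h import *
p=bot.camera_params('wrist');im=bot.snapshot('wrist');cv2.imwrite('pics/w1.png',im[:,:,::-1])
print(p);print(proj(p,world([.5527,-.0144,-.4767],model(1))).round().tolist())
cv2.imwrite('pics/s1.png',bot.snapshot('side')[:,:,::-1])
s=bot.get_state();print(s['joint_positions'])
t=s['tcp_pos'];print(t,proj(p,[t+s['tcp_rot'][:,2]*.022]).round())
E
```

```text
clock: 1.93
tcp_pos: [0.6226, 0.0301, 0.181]
tcp_rot: [[0.962, 0.275, -0.001], [0.275, -0.962, 0.0], [-0.001, -0.0, -1.0]]
wrist_force: [-0.1, 0.3, -0.1]
width: 0.0005
grasp_force: 0.0
clock: 2.6
tcp_pos: [0.6217, 0.0283, 0.181]
tcp_rot: [[0.887, -0.462, -0.001], [-0.462, -0.887, 0.0], [-0.001, 0.0, -1.0]]
wrist_force: [-0.6, 1.2, 0.3]
width: 0.0001
grasp_force: 0.0
{'camera_matrix': array([[305.76352435,   0.        , 318.16030503],
       [  0.        , 305.76352435, 196.70344109],
       [  0.        ,   0.        ,   1.        ]]), 'k1': -0.02145938416139936, 'rvec': array([-1.52380411,  2.51712468,  0.41574496]), 'tvec': array([0.31376309, 0.49066728, 0.48602723])}
[[335.0, 278.0], [392.0, 277.0], [449.0, 277.0], [277.0, 161.0], [521.0, 160.0], [492.0, 297.0], [284.0, 298.0], [316.0, 206.0], [499.0, 196.0]]
[4.27874462e-02 4.23379625e-01 1.70239950e+00 1.85864718e-04
 1.01656737e+00 2.09110979e+00]
[0.62180766 0.02817391 0.18105952] [[320. 258.]]
```

View pics/w1.png

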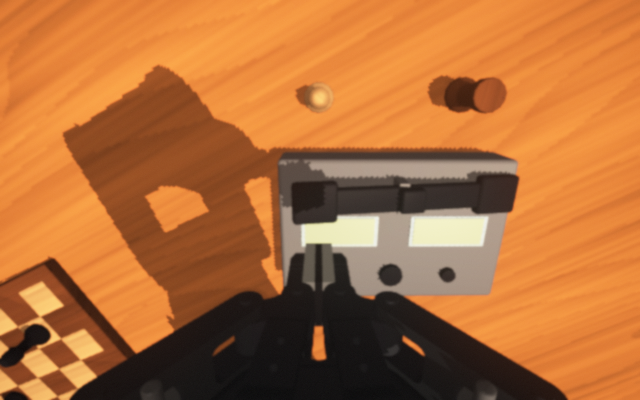

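In the wrist view the left pad is at (315,200), the middle key at (390,275), and the fingertips at (319,245). Predictions agree to 2–3 px, about 3 mm. I'll descend over the pad.

```bash
python3 -m jog '[[0,0,0,0,-0.002,0.015,0],[0,0,0,0,-0.002,0.02,0],[0,0,0,0,0,0.02,0],[0,0,0,0,0,0.013,0],[0,0,0,0,0,0,0],[0,0,0,0,0,0,0]]'
python3 -m jog '[[0,0,0,0,0,0.002,0],[0,0,0,0,0,0.002,0],[0,0,0,0,0,0.002,0],[0,0,0,0,0,0.002,0],[0,0,0,0,0,0.002,0],[0,0,0,0,-0.001,0.002,0],[0,0,0,0,-0.001,0.002,0],[0,0,0,0,-0.001,0.002,0]]'
python3 - <<'E'
from h import *
a=bot.snapshot('wrist')[130:330,220:540];b=bot.snapshot('side')[160:285,270:420]
o=np.zeros((400,800,3),np.uint8);o[:250,:400]=cv2.resize(a,(400,250));o[:333,400:]=cv2.resize(b,(400,333),interpolation=2)
cv2.imwrite('pics/p1.png',o[:,:,::-1])
E
```

```text
clock: 3.2
tcp_pos: [0.6238, 0.0313, 0.1128]
tcp_rot: [[0.889, -0.457, -0.002], [-0.457, -0.889, -0.0], [-0.001, 0.001, -1.0]]
wrist_force: [0.4, 0.2, -0.1]
width: -0.0
grasp_force: 0.0
clock: 3.87
tcp_pos: [0.6258, 0.0339, 0.0971]
tcp_rot: [[0.889, -0.458, -0.0], [-0.458, -0.889, 0.0], [-0.0, 0.0, -1.0]]
wrist_force: [-0.3, 0.2, 0.1]
width: 0.0002
grasp_force: 0.0
```

View pics/p1.png

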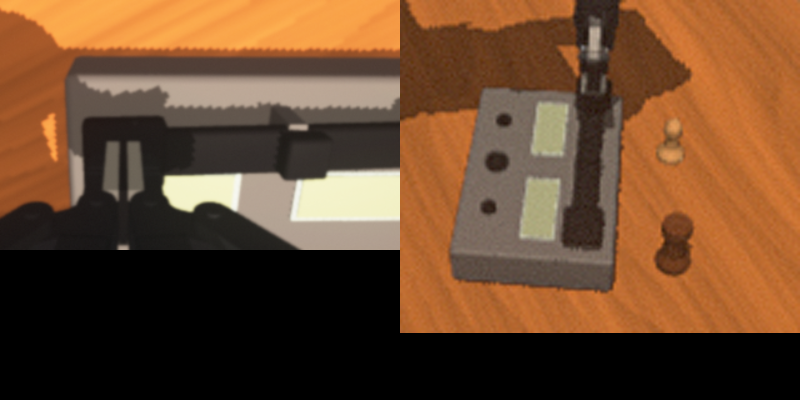

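The fingertips sit on the middle of the left pad, at (123,165) in the wrist crop, and the force is near zero. I'll press past level.

```bash
python3 -m jog '[[0,0,0,0,-0.001,0.002,0],[0,0,0,0,-0.001,0.002,0],[0,0,0,0,-0.001,0.002,0],[0,0,0,0,-0.001,0.002,0],[0,0,0,0,-0.001,0.002,0],[0,0,0,0,-0.001,0.002,0],[0,0,0,0,0,0,0],[0,0,0,0,0,0,0]]'
python3 -m jog '[[0,0,0,0,0,-0.005,0],[0,0,0,0,0,-0.01,0],[0,0,0,0,0,-0.02,0],[0,0,0,0,0,-0.02,0],[0,0,0,0,0,0,0],[0,0,0,0,0,0,0]]'
python3 - <<'E'
from h import *
p=bot.camera_params('wrist')
a=bot.snapshot('wrist')[100:350,220:540];b=bot.snapshot('side')[160:285,270:420]
for sg in(1,-1):print((proj(p,world([.5537,-.0134,-.4767],model(sg))).round()-[220,100]).tolist())
o=np.zeros((400,800,3),np.uint8);o[:312,:400]=cv2.resize(a,(400,312));o[:333,400:]=cv2.resize(b,(400,333),interpolation=2)
cv2.imwrite('pics/p2.png',o[:,:,::-1])
E
```

```text
clock: 4.63
tcp_pos: [0.6284, 0.0392, 0.0851]
tcp_rot: [[0.889, -0.458, -0.0], [-0.458, -0.889, -0.0], [-0.0, 0.0, -1.0]]
wrist_force: [-1.1, -0.4, -0.7]
width: -0.0002
grasp_force: 0.0
clock: 5.13
tcp_pos: [0.6296, 0.0392, 0.1425]
tcp_rot: [[0.889, -0.458, 0.004], [-0.458, -0.889, 0.0], [0.003, -0.002, -1.0]]
wrist_force: [-0.2, 0.2, -0.1]
width: 0.0004
grasp_force: 0.0
[[131.0, 206.0], [196.0, 206.0], [261.0, 206.0], [67.0, 74.0], [349.0, 75.0], [308.0, 227.0], [73.0, 228.0], [114.0, 129.0], [324.0, 116.0]]
[[131.0, 206.0], [196.0, 206.0], [261.0, 206.0], [67.0, 74.0], [349.0, 75.0], [308.0, 227.0], [73.0, 228.0], [98.0, 117.0], [330.0, 129.0]]
```

View pics/p2.png

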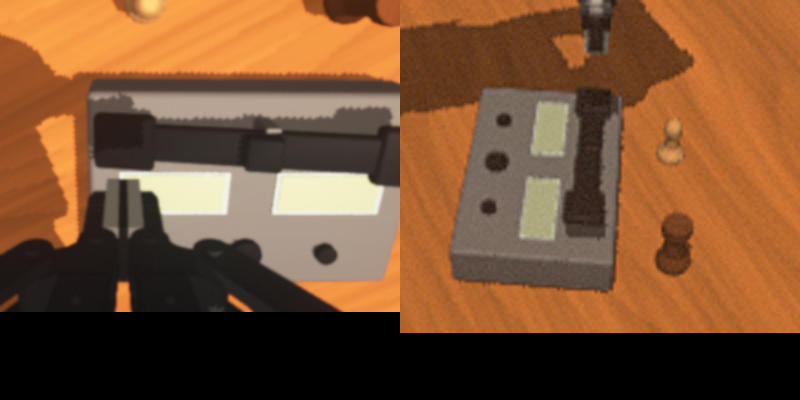

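The rocker has tipped: the left pad at (98,112) in uncropped-scale pixels matches the −0.14 model, and the clock hasn't moved. Next is the middle key.

```bash
python3 -m jog '[[0,0,0,-0.021,0.0204,0,0],[0,0,0,-0.028,0.0272,0,0],[0,0,0,-0.021,0.0204,0,0],[0,0,0,-0.014,0.0135,0,0],[0,0,0,0,0,0.015,0],[0,0,0,0,0,0.015,0],[0,0,0,0,0,0,0],[0,0,0,0,0,0,0]]'
python3 - <<'E'
from h import *
p=bot.camera_params('wrist');s=bot.get_state();print(s['tcp_pos'],s['wrist_force'])
a=bot.snapshot('wrist')[130:380,180:500];b=bot.snapshot('side')[160:285,270:420]
print((proj(p,world([.5547,-.0136,-.4767],model(-1))).round()-[180,130])*1.25)
o=np.zeros((400,800,3),np.uint8);o[:312,:400]=cv2.resize(a,(400,312));o[:333,400:]=cv2.resize(b,(400,333),interpolation=2)
cv2.imwrite('pics/p3.png',o[:,:,::-1])
E
```

```text
clock: 5.9
tcp_pos: [0.5155, 0.0052, 0.1094]
tcp_rot: [[0.889, -0.458, -0.003], [-0.458, -0.889, 0.0], [-0.002, 0.001, -1.0]]
wrist_force: [-0.4, -0.2, 0.1]
width: -0.0
grasp_force: 0.0
[0.51552435 0.00516158 0.10941676] [-0.39943174 -0.21090385  0.14666034]
[[  63.75  121.25]
 [ 171.25  121.25]
 [ 278.75  121.25]
 [ -68.75 -117.5 ]
 [ 410.   -117.5 ]
 [ 360.    162.5 ]
 [ -17.5   163.75]
 [ -23.75  -51.25]
 [ 363.75  -52.5 ]]
```

View pics/p3.png

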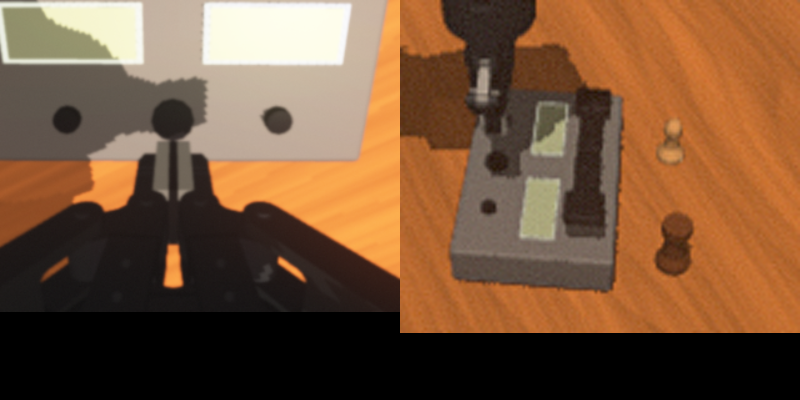

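The keys show at (67,119), (172,118) and (278,119), within 2–3 px of prediction, so the fingers are about 2 mm short in x. I'll correct that, go down to just above the key, then press gently and watch the force.

```bash
python3 -m jog '[[0,0,0,0.002,-0.0005,0.01,0],[0,0,0,0,0,0.012,0],[0,0,0,0,0,0.01,0],[0,0,0,0,0,0,0],[0,0,0,0,0,0,0],[0,0,0,0,0,0,0]]'
python3 -m jog '[[0,0,0,0,0,0.001,0],[0,0,0,0,0,0.001,0],[0,0,0,0,0,0.001,0],[0,0,0,0,0,0.001,0],[0,0,0,0,0,0,0],[0,0,0,0,0,0,0]]'
for i in 1; do python3 -m jog '[[0,0,0,0,0,0.001,0],[0,0,0,0,0,0.001,0],[0,0,0,0,0,0,0],[0,0,0,0,0,0,0]]'; done
```

```text
clock: 6.5
tcp_pos: [0.5186, 0.0047, 0.0784]
tcp_rot: [[0.889, -0.458, -0.0], [-0.458, -0.889, -0.0], [-0.0, 0.0, -1.0]]
wrist_force: [0.6, -0.4, 0.1]
width: 0.0001
grasp_force: 0.0
clock: 7.0
tcp_pos: [0.5184, 0.0047, 0.0743]
tcp_rot: [[0.889, -0.458, -0.0], [-0.458, -0.889, 0.0], [-0.0, -0.0, -1.0]]
wrist_force: [-0.6, -0.8, 0.5]
width: -0.0
grasp_force: 0.0
clock: 7.33
tcp_pos: [0.5186, 0.0047, 0.0723]
tcp_rot: [[0.889, -0.458, 0.0], [-0.458, -0.889, 0.0], [0.0, -0.0, -1.0]]
wrist_force: [0.5, -0.1, 1.5]
width: -0.0002
grasp_force: 0.8
```

Contact is starting at z ≈ 0.073, as expected. I'll keep pressing in small steps until it bottoms out.

```bash
python3 -m jog '[[0,0,0,0,0,0.001,0],[0,0,0,0,0,0.001,0],[0,0,0,0,0,0,0],[0,0,0,0,0,0,0]]'
python3 -m jog '[[0,0,0,0,0,0.0007,0],[0,0,0,0,0,0,0],[0,0,0,0,0,0,0]]'
python3 -m jog '[[0,0,0,0,0,0.0005,0],[0,0,0,0,0,0,0],[0,0,0,0,0,0,0]]'
```

```text
clock: 7.67
tcp_pos: [0.5186, 0.0047, 0.0703]
tcp_rot: [[0.889, -0.458, 0.0], [-0.458, -0.889, 0.0], [0.0, -0.0, -1.0]]
wrist_force: [0.1, -0.4, 2.1]
width: -0.0001
grasp_force: 1.2
clock: 7.92
tcp_pos: [0.5186, 0.0047, 0.0696]
tcp_rot: [[0.889, -0.458, 0.0], [-0.458, -0.889, 0.0], [0.0, -0.0, -1.0]]
wrist_force: [0.4, 0.4, 2.8]
width: -0.0001
grasp_force: 1.3
clock: 8.17
tcp_pos: [0.5186, 0.0047, 0.0691]
tcp_rot: [[0.889, -0.458, 0.0], [-0.458, -0.889, -0.0], [0.0, -0.0, -1.0]]
wrist_force: [0.1, 0.2, 3.9]
width: -0.0002
grasp_force: 1.4
```

```bash
python3 -m jog '[[0,0,0,0,0,0.0004,0],[0,0,0,0,0,0,0],[0,0,0,0,0,0,0]]' | grep -E 'pos|wrist'
python3 -m jog '[[0,0,0,0,0,0.0003,0],[0,0,0,0,0,0,0],[0,0,0,0,0,0,0]]' | grep -E 'pos|wrist'
```

```text
tcp_pos: [0.5186, 0.0047, 0.069]
wrist_force: [-0.3, -0.5, 7.2]
tcp_pos: [0.5186, 0.0047, 0.0689]
wrist_force: [-2.3, -0.5, 10.5]
```

The force jumped to 10 N while the height stayed at 0.069, so the key is on its stop. I'll draw back straight up and check.

```bash
python3 -m jog '[[0,0,0,0,0,-0.002,0],[0,0,0,0,0,-0.006,0],[0,0,0,0,0,-0.02,0],[0,0,0,0,0,-0.035,0],[0,0,0,0,0,-0.035,0],[0,0,0,0,0,-0.02,0],[0,0,0,0,0,0,0],[0,0,0,0,0,0,0]]'
python3 - <<'E'
from h import *
a=bot.snapshot('wrist')[50:300,180:500];b=bot.snapshot('side')[160:285,270:420]
p=bot.camera_params('wrist');print((proj(p,world([.5555,-.0146,-.4767],model(-1))).round()-[180,50])*1.25)
o=np.zeros((400,800,3),np.uint8);o[:312,:400]=cv2.resize(a,(400,312));o[:333,400:]=cv2.resize(b,(400,333),interpolation=2)
cv2.imwrite('pics/p4.png',o[:,:,::-1])
E
```

```text
clock: 9.33
tcp_pos: [0.5188, 0.0047, 0.1875]
tcp_rot: [[0.889, -0.458, 0.002], [-0.458, -0.889, 0.0], [0.002, -0.001, -1.0]]
wrist_force: [0.8, 0.6, 0.4]
width: 0.0003
grasp_force: 0.0
[[ 95.   177.5 ]
 [172.5  177.5 ]
 [251.25 177.5 ]
 [  6.25   5.  ]
 [340.     5.  ]
 [313.75 211.25]
 [ 31.25 211.25]
 [ 38.75  51.25]
 [301.25  51.25]]
```

View pics/p4.png

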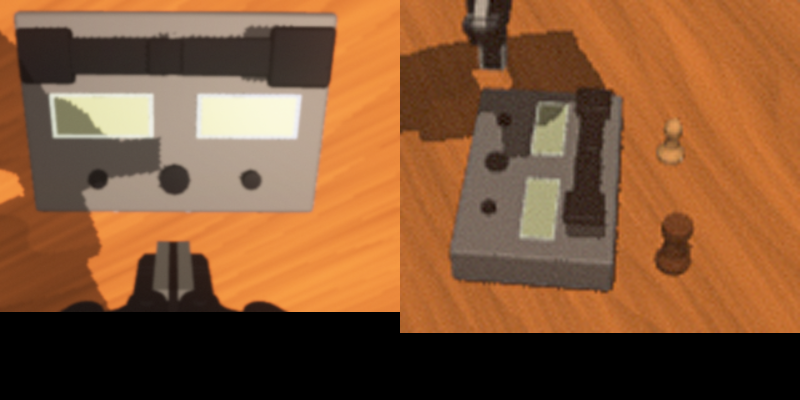

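The left pad, at (46,55), is still down and the right pad, at (302,57), is up. The keys are up, the clock is in place, and the tool is clear.

```bash
python3 -c "
from station import bot
print(bot.close_job())"
```

```text
the job is handed in; nothing more can be done
None
```

I tipped the rocker's raised left end over with a light press and it stayed down. I then pressed the middle key fully down onto its stop (about 10 N) and drew back without shifting the clock. The job was handed in at about 9.4 s; `close_job()` returned no verdict.

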